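# Close a tool case and burnish its seam

### The arm

A 7-joint arm with a two-finger parallel gripper is mounted at the origin on the work surface. World frame = base frame: x ahead of the robot, y to its left, z up, the work surface at z = 0. Lengths are in m, angles in rad, forces in N, time in s.
With the tool pointing down it reaches from about 0.425 to 0.925 m from the base axis. Payload 6.8 kg.
Tool frame: the origin (TCP) lies on the centre line of the jaws, within the pads' length; the fingertips stand bot.tip_reach ahead of it and the grasp point (between the pads) lies 3 mm ahead of it (bot.tip_reach is the distance from the TCP to the fingertips, in m); z points along the fingers, y is the line along which they close (so a half turn about z gives the same grasp; the last joint's range is limited). The gripper opens to 85 mm and grips with 20 to 120 N. Pads are 22 mm wide; open, the fingers measure 114 mm over their backs; the gripper's body (76 mm by 85 mm) begins 54 mm behind the grasp point. The pads swing forward as they close: fully open they stand 13 mm farther back than shut.
Start: joints at [-1.449, 0.477, 0.022, 1.555, -0.011, 1.109, -0.083], TCP at [0.154, 0.657, 0.253] pointing down, gripper open.
Joint ranges: [-2.96, 2.96], [-0.34, 2.1], [-1.41, 1.46], [0.24, 2.44], [-1.37, 4.51], [0.17, 1.92], [-2.96, 2.96]. Speed limits (rad/s): [2.39, 2.39, 3.14, 3.14, 3.14, 3.14, 3.14].

### API

Orientations are given as a unit quaternion [w, x, y, z].
In Python, from station import bot gives the robot as it stands.
- The arm moves only by the tool jog_arm, never from a script. Its argument "deltas" is a list of rows, each a list of 7 numbers: the shift along the world's x, y, z in m, then the turn, a rotation vector about the world's x, y, z in rad, then the opening, from 0 (shut) to 1 (fully open). In form: [[x, y, z, rx, ry, rz, grip], ...]. A call has 1 to 10 rows; each row shifts and turns the commanded pose from where the row before left it; what a row does not reach is not made up. A row lasts 1/10 s, in which the tool goes at most 50 mm and 8.59 degrees, less where a joint would pass 70% of its speed; a pose out of reach is approached as far as the arm can. A call with a gripper value outside its range is refused whole. The fingers move at their own pace and stop on an object; "newtons" is the grip in N (left out, the last holds). Time passes only in rows, so rows that do not move let the fingers close. It gives the time, the measured TCP pose, the force, the opening and the grip force at its end, in the units of the state.
- bot.get_obs(): the state, without advancing time (a new reading comes with each control period).
- bot.read_camera(name): name is "scene" or "side" or "wrist"; returns a dict with "img" (480x640x3 uint8, red, green, blue), "K" (3x3 intrinsics, pixels), "eye" and "attitude" of the camera in the world. Camera axes: x right, y down, z forward; pixel columns grow to the right and rows downward; lengths in m; the calibration is good to about 2 mm. The wrist camera is an equidistant fisheye: a pixel r from the principal point sees the ray r / f radians off the axis. A picture is of the moment at which its call begins. There is no depth.
- bot.hand_in(): hands the job in; it is judged then, once.
The state is a dict: "t": time; "q": joint angles; "joint_vel": joint speeds; "joint_torque": joint torques, N m; "eef_pos": TCP position; "tool_rot": TCP orientation; "contact_force": force on the tool from outside, world axes, zero at the start; "torque": the same for the moment, N m; "gripper_width": opening from 0.0 (shut) to 1.0 (fully open); "grasp_force": force on a finger pad.
Only numpy, scipy, OpenCV 4.12 (cv2) and the standard library are available. Lean on these libraries where they do the work, as an engineer would, in place of code of your own. Each camera call takes 0.05 s, during which the arm holds its last target. There are 200 camera calls.

### The job

Slide the cover of the metal case fully home. Then take the spring-pointed burnisher (the wooden-handled tool with a collar) from the wooden block and, with its point pressed lightly in the groove so that the spring gives a little but never bottoms, follow the half-round seam between cover and rim in one slow unbroken pass at about 2 cm a second, from its end on the robot's side round to its far end. Stand the burnisher back upright in its hole with the collar down on the block, leave the cover fully home and everything else where it stands.

Things in the scene. Friction and masses are not known exactly. Their poses are not given: they have to be found in the camera images.
- case: aluminium tool case fixed to the table, 106 mm wide (x), 170 long (y), 45 high; straight at its -y end, half-round at its +y end. Origin: centre of underside. Its yaw is within 0.45 rad of 0: its -x side faces the robot. A flat steel cover slides along its y, flush in its top; closed, the cover's half-round nose meets the round rim in the seam.
- cover (a joint): sliding of the cover, m: 0 = fully home against its stop (closed), grows as it opens towards the case's -y, at most 0.075. About 8 N of friction; it stays where it is left.
- cover_rib (a point): centre of the top of the upright grip rib on the cover; the rib is 40 mm long (case x), 12 mm thick (case y, the sliding direction) and 28 mm high above the flat cover top, which is level with the top of the case (45 mm above the table). It moves with the cover; closed, it is at case (0, -25, 73) mm.
- seam_centre (a point): centre of the seam's half circle, level with the top: case (0, 33, 45) mm, fixed to the case. The seam is a V groove 10 mm wide, 5 mm deep, radius 39 mm at its bottom, bulging to case +y; the cover's shoulders block it at 0 and 180 degrees.
- burnisher: burnisher upright in the wooden block, about 120 g: square wooden handle 14 x 14 mm, steel collar 28 across, 5 thick, shank 10 across, thin sprung point. Origin: centre of the collar's underside, which rests on the block's top. z runs up the handle (z = 5 to 65 mm), x and y square to its faces; free tip at z = -45. Starts within 0.25 rad of the block's yaw.
- point_tip (a point): lowest point of the burnisher's rounded, polished sprung point (ball end 5 mm across; it slides easily)
- spring_point (a joint): how far the sprung point is pushed up into the shank, m: 0 = free, 0.010 = stop. About 1 N starts it and each further mm takes 0.4 N more; 1 to 7 mm is a light working pressure.
- block: pale wooden punch block fixed to the table, 55 mm (its x) by 170 mm (its y), 60 mm high; origin centre of the underside. Three short steel punches (8 to 10 mm thick) are fixed upright in it at y = -15, -40, -65 mm and stand up to 34 mm above its top: not needed.
- block_hole (a point): centre of the mouth of the burnisher's round hole, 19 mm across and 50 mm deep, in the block's top face: block (0, 45, 60) mm
- jar: small clear jar, 42 mm across, 50 mm high; bystander
- blanks: aluminium disc blank, 52 mm across, 12 mm high; bystander
- hammer: hammer lying on the table; bystander
- graver: straight tool with a wooden handle lying on the table; bystander
- glue: amber bottle, 56 mm across, 110 mm high; bystander
- pitch_block: wooden cube 75 mm wide, 69 mm high, dark pitch and a metal disc on top; bystander
- cup: steel cup, 68 mm across, 85 mm high; bystander
- seam_0 (a point): point 0 of 0 to 6 along the seam, at 165 degrees (from case x towards case y) round seam_centre, fixed to the case: where the tip lies when the point rests in the groove, 4 mm below the top; the start, on the side facing the robot
- seam_1 (a point): point 1 of 0 to 6 along the seam, at 140 degrees (from case x towards case y) round seam_centre, fixed to the case: where the tip lies when the point rests in the groove, 4 mm below the top
- seam_2 (a point): point 2 of 0 to 6 along the seam, at 115 degrees (from case x towards case y) round seam_centre, fixed to the case: where the tip lies when the point rests in the groove, 4 mm below the top
- seam_3 (a point): point 3 of 0 to 6 along the seam, at 90 degrees (from case x towards case y) round seam_centre, fixed to the case: where the tip lies when the point rests in the groove, 4 mm below the top; middle of the round end
- seam_4 (a point): point 4 of 0 to 6 along the seam, at 65 degrees (from case x towards case y) round seam_centre, fixed to the case: where the tip lies when the point rests in the groove, 4 mm below the top
- seam_5 (a point): point 5 of 0 to 6 along the seam, at 40 degrees (from case x towards case y) round seam_centre, fixed to the case: where the tip lies when the point rests in the groove, 4 mm below the top
- seam_6 (a point): point 6 of 0 to 6 along the seam, at 15 degrees (from case x towards case y) round seam_centre, fixed to the case: where the tip lies when the point rests in the groove, 4 mm below the top; the finish, on the far side
There are look-alikes about, which are no part of the job. Of the things like the burnisher, leave any that is green, purple or red; of the rest the smaller one is meant.

How it is judged:
On the way, in this order (a step that is already met when the one before it is completed fails the run):
1. the cover is slid fully home (within 3 mm) (value of joint cover below 0.003 m), for 0.2 s.
2. cover home, point pressed in the seam at seam_0 (within 6 mm, sprung in over 0.5 mm) (distance between point_tip and seam_0 below 0.006 m and value of joint spring_point above 0.0005 m and value of joint cover below 0.004 m), for 0.15 s.
3. cover home, point pressed in the seam at seam_1 (within 6 mm, sprung in over 0.5 mm) (distance between point_tip and seam_1 below 0.006 m and value of joint spring_point above 0.0005 m and value of joint cover below 0.004 m), for 0.15 s.
4. cover home, point pressed in the seam at seam_2 (within 6 mm, sprung in over 0.5 mm) (distance between point_tip and seam_2 below 0.006 m and value of joint spring_point above 0.0005 m and value of joint cover below 0.004 m), for 0.15 s.
5. cover home, point pressed in the seam at seam_3 (within 6 mm, sprung in over 0.5 mm) (distance between point_tip and seam_3 below 0.006 m and value of joint spring_point above 0.0005 m and value of joint cover below 0.004 m), for 0.15 s.
6. cover home, point pressed in the seam at seam_4 (within 6 mm, sprung in over 0.5 mm) (distance between point_tip and seam_4 below 0.006 m and value of joint spring_point above 0.0005 m and value of joint cover below 0.004 m), for 0.15 s.
7. cover home, point pressed in the seam at seam_5 (within 6 mm, sprung in over 0.5 mm) (distance between point_tip and seam_5 below 0.006 m and value of joint spring_point above 0.0005 m and value of joint cover below 0.004 m), for 0.15 s.
8. cover home, point pressed in the seam at seam_6 (within 6 mm, sprung in over 0.5 mm) (distance between point_tip and seam_6 below 0.006 m and value of joint spring_point above 0.0005 m and value of joint cover below 0.004 m), for 0.15 s.
At the end, for the whole second after the job is handed in: the cover is within 3 mm of fully home; the burnisher stands at rest in its hole, upright within 0.1 rad, its axis within 8 mm of the hole's and its collar within 3 mm of the block's top (value of joint cover below 0.003 m and horizontal distance between burnisher and block_hole below 0.008 m and z of burnisher in the frame of block_hole between -0.003 and 0.003 m and angle between burnisher's own z axis and vertical below 0.1 rad and linear speed of burnisher below 0.02 m/s and angular speed of burnisher below 0.2 rad/s); the robot touches nothing.
It fails at once if the point is pushed in by more than 9 mm (pressed hard) (value of joint spring_point above 0.009 m).
It fails at once if the burnisher moves faster than 14 cm/s (jerked or swept) while its point is pressed on the seam 12 mm or more beyond seam_centre (along case y) (horizontal distance between point_tip and seam_centre below 0.048 m and y of point_tip in the frame of case above 0.045 m and value of joint spring_point above 0.001 m and linear speed of burnisher above 0.14 m/s).
It fails at once if the pass is broken: the point is off the metal but under 12 mm above it, over the bulge of the round end (18 mm or more beyond seam_centre) (horizontal distance between point_tip and seam_centre below 0.048 m and y of point_tip in the frame of case above 0.051 m and z of point_tip in the frame of case between 0.03 and 0.057 m and value of joint spring_point below 0.0002 m).
It fails at once if a bystander is moved by more than 25 mm (distance of any of jar, blanks, hammer, graver, glue, pitch_block, cup from where it was at the start of the episode above 0.025 m).
It also fails if it takes over 72 s, if anything falls off the work surface, if the arm or the gripper's body presses on something with over 40 N, if the wrist force passes 120 N, or if a joint passes its speed limit or range.

## Working session

There is one attempt and no reset: what is moved stays moved. The work goes in short steps, Python scripts to look and compute and a tool call to move; the robot and the scene stay as the last step left them, time stands still between calls to the robot, and variables do not carry over. Pictures are saved under pics/ and viewed, at most 12 in all, crops included, and the job is handed in when it is done.

Besides the shell and the picture viewer there is one more tool, called after "Emit:" as a command line: name --pt "numbers of a row" for each row, then --argument value for the rest. jog_arm: Moves the arm, as the interface text tells. Its arguments: {"type":"object","properties":{"deltas":{"type":"array"},"newtons":{"type":"number"}},"required":["deltas"]}

```bash
mkdir -p pics; ls; cat > h.py <<'E'
import numpy as np, cv2
from station import bot
from scipy.spatial.transform import Rotation as R
def rot(a):
    a=np.array(a,float)
    return a if a.shape==(3,3) else R.from_quat(a[[1,2,3,0]]).as_matrix()
def snap(n,f):
    c=bot.read_camera(n); cv2.imwrite('pics/'+f+'.png',c['img'][:,:,::-1])
    np.savez('pics/'+f+'.npz',K=c['K'],eye=c['eye'],A=rot(c['attitude'])); return c
def px2w(f,uv,z):
    d=np.load('pics/'+f+'.npz');K=d['K'];u,v=uv
    x=np.array([(u-K[0,2])/K[0,0],(v-K[1,2])/K[1,1],1])
    if f.startswith('wrist'):
        r=np.hypot(x[0],x[1]);x=np.array([x[0]/r*np.sin(r),x[1]/r*np.sin(r),np.cos(r)])
    w=d['A']@x; return d['eye']+w*(z-d['eye'][2])/w[2]
def w2px(f,p):
    d=np.load('pics/'+f+'.npz');K=d['K'];c=d['A'].T@(np.array(p)-d['eye'])
    if f.startswith('wrist'):
        r=np.hypot(c[0],c[1]);t=np.arctan2(r,c[2]);x=c[:2]/r*t
    else: x=c[:2]/c[2]
    return np.array([K[0,0]*x[0]+K[0,2],K[1,1]*x[1]+K[1,2]])
E
python3 - <<'E'
from h import *
for n in ('scene','side','wrist'):
    c=snap(n,n+'0'); print(n,c['eye'],c['attitude'],c['K'][0,0])
print(bot.get_obs(),bot.tip_reach)
E
```

```text
pics
scene [1.26427085 0.82125881 0.81325866] [-0.15005641  0.28410939  0.83485668 -0.44696673] 480.6101186303133
side [ 0.42506779 -0.82253494  0.74724946] [-0.43085737  0.89635604 -0.0915962   0.05017885] 460.1725826624032
wrist [0.07351522 0.67631247 0.3734779 ] [0.12800284 0.77293175 0.61330906 0.10021862] 371.64829954431775
{'t': 0.15, 'q': array([-1.44908774,  0.47763955,  0.02232932,  1.55618122, -0.01150333,
        1.10929125, -0.08305798]), 'joint_vel': array([-0.00030774, -0.00265455, -0.00051851, -0.00312711,  0.00205736,
        0.00114204,  0.00114143]), 'joint_torque': array([ 3.09646690e-03, -5.96929622e+01,  1.61031347e+00, -2.81491292e+01,
        1.26962800e-02,  6.48470130e-03, -1.19759520e-05]), 'eef_pos': array([0.15365722, 0.65686096, 0.25254724]), 'tool_rot': array([-3.65878255e-05,  1.14614746e-01,  9.93409772e-01, -6.94837034e-04]), 'contact_force': array([ 0.85395335,  0.23098192, -0.39848054]), 'torque': array([-0.04922021, -0.02029443, -0.01233073]), 'grasp_force': 0.0, 'gripper_width': 0.9972163655959868} 0.022
```

View pics/scene0.png

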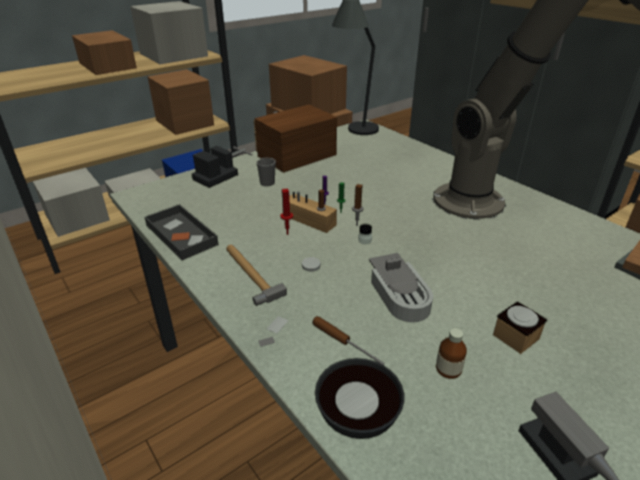

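View pics/side0.png

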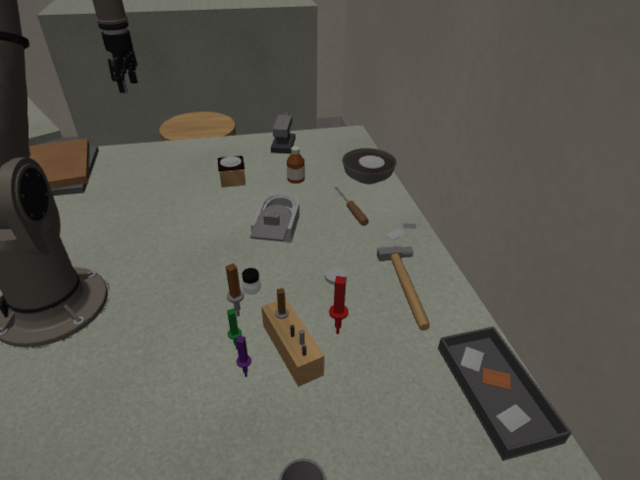

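```bash
python3 - <<'E'
import cv2,numpy as np
a=cv2.imread('pics/side0.png');b=cv2.imread('pics/scene0.png')
f=lambda i,x,y,w,h:cv2.resize(i[y:y+h,x:x+w],(400,300),interpolation=cv2.INTER_CUBIC)
o=np.vstack([np.hstack([f(a,220,180,100,75),f(a,220,270,160,120)]),np.hstack([f(b,350,240,100,75),f(b,270,170,120,90)])])
cv2.imwrite('pics/crop.png',o)
E
```

```text
(no output)
```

View pics/crop.png

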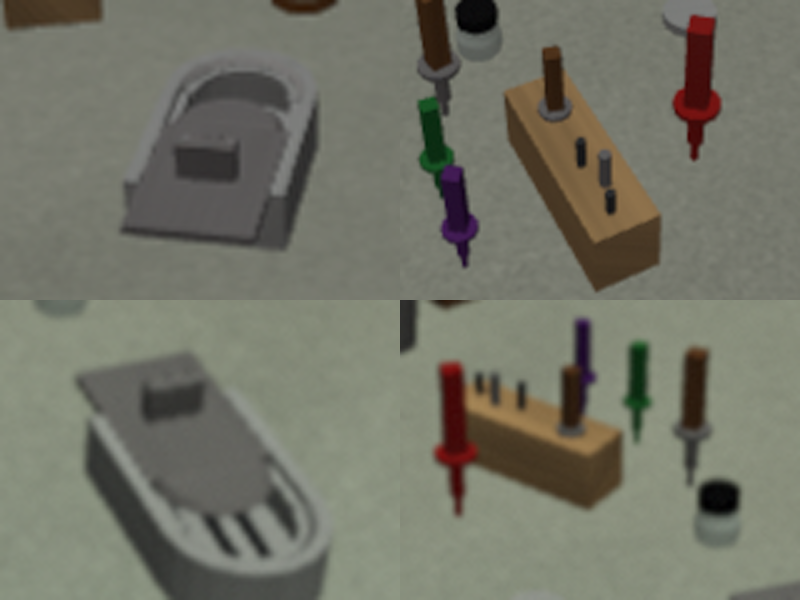

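The views show: the case at side ≈(275,217) with its cover about half open; the block at side ≈(292,340) holding the plain wooden burnisher (collar ≈(281,313)). The other brown one is larger and stands outside the block, with green, purple and red decoys beside it.

```bash
python3 - <<'E'
from h import *
S=lambda x,y:(220+x/4,180+y/4); B=lambda x,y:(220+(x-400)/2.5,270+y/2.5)
C=lambda x,y:(350+x/4,240+(y-300)/4); D=lambda x,y:(270+(x-400)/3.333,170+(y-300)/3.333)
np.set_printoptions(precision=4,suppress=True)
def t(n,f,p,z): print(n,px2w(f,p,z))
t('side block c -x+y','side0',B(505,92),.06);t('-x-y','side0',B(597,241),.06);t('+x-y','side0',B(660,213),.06);t('+x+y','side0',B(568,75),.06)
t('collar','side0',B(555,107),.0625);t('handle top','side0',B(552,50),.125)
t('scene +x+y','scene0',D(588,456),.06);t('scene -x+y','scene0',D(622,430),.06);t('collar','scene0',D(572,428),.0625);t('htop','scene0',D(571,370),.125)
t('rib top side','side0',S(208,140),.073);t('rib top scene','scene0',C(173,379),.073)
t('case -x-y side','side0',S(125,183),.045);t('case +x-y','side0',S(288,247),.0);
t('cover corners','side0',S(122,232),.045);t('','side0',S(258,240),.045);t('','scene0',C(78,376),.045);t('','scene0',C(192,352),.045)
t('case top apex side','side0',S(250,52),.045)
t('case +x-y top scene','scene0',C(90,418),.045)
t('tang R scene','scene0',C(325,520),.045)
E
```

```text
side block c -x+y [ 0.4544 -0.1566  0.06  ]
-x-y [ 0.5027 -0.3165  0.06  ]
+x-y [ 0.5525 -0.3012  0.06  ]
+x+y [ 0.5079 -0.1476  0.06  ]
collar [ 0.4918 -0.1835  0.0625]
handle top [ 0.4921 -0.1824  0.125 ]
scene +x+y [ 0.5061 -0.1336  0.06  ]
scene -x+y [ 0.4534 -0.1501  0.06  ]
collar [ 0.49   -0.1778  0.0625]
htop [ 0.4931 -0.1752  0.125 ]
rib top side [0.5151 0.1469 0.073 ]
rib top scene [0.5134 0.1523 0.073 ]
case -x-y side [0.4602 0.1493 0.045 ]
case +x-y [0.5604 0.1199 0.    ]
cover corners [0.4535 0.098  0.045 ]
 [0.5352 0.0736 0.045 ]
 [0.5327 0.0859 0.045 ]
 [0.4531 0.1131 0.045 ]
case top apex side [0.5622 0.2901 0.045 ]
case +x-y top scene [0.5573 0.1242 0.045 ]
tang R scene [0.5133 0.2844 0.045 ]
```

Emit:
jog_arm --pt "0.028 -0.039 0 0 0 0 1" --pt "0.028 -0.039 0 0 0 0 1" --pt "0.028 -0.039 0 0 0 0 1" --pt "0.028 -0.039 0 0 0 0 1" --pt "0.028 -0.039 0 0 0 0 1" --pt "0.028 -0.039 0 0 0 0 1" --pt "0.028 -0.039 0 0 0 0 1" --pt "0.028 -0.039 0 0 0 -0.02 1" --pt "0.028 -0.039 0 0 0 -0.02 1" --pt "0.028 -0.039 0 0 0 -0.02 1"

```text
t: 1.15
eef_pos: [0.4345, 0.2655, 0.2534]
tool_rot: [-0.0, 0.145, 0.989, 0.0]
contact_force: [1.0, 0.1, -0.4]
gripper_width: 0.998
grasp_force: 0.0
```

Emit:
jog_arm --pt "0.028 -0.039 0 0 0 0 0.6" --pt "0.028 -0.039 0 0 0 0 0.6" --pt "0.024 -0.039 0 0 0 0 0.6" --pt "0 0 0 0 0 0 0.6" --pt "0 0 0 0 0 0 0.6"

```text
t: 1.65
eef_pos: [0.514, 0.1491, 0.2531]
tool_rot: [-0.0, 0.146, 0.989, -0.0]
contact_force: [0.5, 0.4, -0.9]
gripper_width: 0.601
grasp_force: 0.0
```

```bash
python3 - <<'E'
from h import *
snap('wrist','wrist1');o=bot.get_obs();print(o['t'],o['eef_pos'],o['tool_rot'])
E
```

```text
1.7 [0.51333477 0.15064232 0.25301776] [-4.12522441e-04  1.44468778e-01  9.89509272e-01  4.83538720e-05]
```

View pics/wrist1.png

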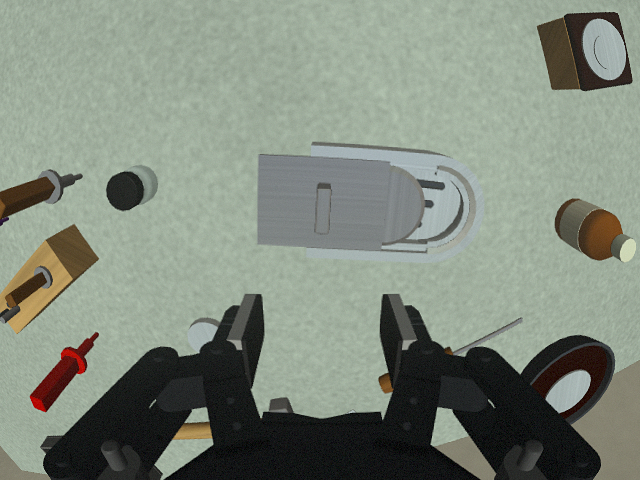

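The wrist view shows the case at (370,205), the rib top at about (323,208), and the case's -y edge running from (312,143) to (306,259).

```bash
python3 - <<'E'
from h import *
np.set_printoptions(precision=4,suppress=True)
for n,p,z in [('rib',(323,206),.073),('rib -x',(324,184),.073),('rib+x',(323,232),.073),('case-x-y',(312,143),.045),('+x-y',(306,261),.045),('apex',(484,200),.045),('cov-x',(258,154),.045),('cov+x',(257,245),.045)]: print(n,px2w('wrist1',p,z))
E
```

```text
rib [0.5083 0.1525 0.073 ]
rib -x [0.4906 0.1586 0.073 ]
rib+x [0.5302 0.1459 0.073 ]
case-x-y [0.4573 0.1578 0.045 ]
+x-y [0.5624 0.1193 0.045 ]
apex [0.5526 0.3022 0.045 ]
cov-x [0.4521 0.1089 0.045 ]
cov+x [0.5334 0.0793 0.045 ]
```

Emit:
jog_arm --pt "-0.003 0.002 -0.04 0 0 -0.05 0.6" --pt "0 0 -0.04 0 0 0 0.6" --pt "0 0 -0.04 0 0 0 0.6" --pt "0 0 -0.03 0 0 0 0.6" --pt "0 0 -0.023 0 0 0 0.6" --pt "0 0 0 0 0 0 0.2" --pt "0 0 0 0 0 0 0" --pt "0 0 0 0 0 0 0" --pt "0 0 0 0 0 0 0" --pt "0 0 0 0 0 0 0" --newtons 40

```text
t: 2.7
eef_pos: [0.5107, 0.1526, 0.0814]
tool_rot: [0.0, 0.169, 0.986, 0.001]
contact_force: [-3.5, -0.6, 7.0]
gripper_width: 0.129
grasp_force: 41.7
```

Emit:
jog_arm --pt "0.0017 0.0047 0 0 0 0 0" --pt "0.0017 0.0047 0 0 0 0 0" --pt "0.0017 0.0047 0 0 0 0 0" --pt "0.0017 0.0047 0 0 0 0 0" --pt "0.0017 0.0047 0 0 0 0 0" --pt "0.0017 0.0047 0 0 0 0 0" --pt "0.0017 0.0047 0 0 0 0 0" --pt "0.0017 0.0047 0 0 0 0 0" --pt "0.001 0.003 0 0 0 0 0" --pt "0 0 0 0 0 0 0"

```text
t: 3.7
eef_pos: [0.5249, 0.1919, 0.0814]
tool_rot: [-0.001, 0.169, 0.986, -0.0]
contact_force: [-5.9, -3.9, 10.0]
gripper_width: 0.13
grasp_force: 42.2
```

Emit:
jog_arm --pt "0.0006 0.0018 0 0 0 0 0" --pt "0.0006 0.0018 0 0 0 0 0" --pt "0 0 0 0 0 0 0"

```text
t: 4.0
eef_pos: [0.5261, 0.195, 0.0814]
tool_rot: [-0.001, 0.17, 0.985, -0.001]
contact_force: [-6.5, -5.6, 10.5]
gripper_width: 0.128
grasp_force: 42.3
```

Emit:
jog_arm --pt "0.0006 0.0018 0 0 0 0 0" --pt "0.0006 0.0018 0 0 0 0 0" --pt "0 0 0 0 0 0 0"

```text
t: 4.3
eef_pos: [0.5263, 0.1954, 0.0814]
tool_rot: [-0.002, 0.171, 0.985, -0.003]
contact_force: [-10.3, -13.2, 16.9]
gripper_width: 0.127
grasp_force: 43.2
```

Emit:
jog_arm --pt "0.0006 0.0018 0 0 0 0 0" --pt "0 0 0 0 0 0 0"

```text
t: 4.5
eef_pos: [0.5262, 0.1955, 0.0813]
tool_rot: [-0.002, 0.171, 0.985, -0.004]
contact_force: [-11.6, -17.3, 22.3]
gripper_width: 0.128
grasp_force: 43.7
```

Emit:
jog_arm --pt "-0.001 -0.003 0 0 0 0 0" --pt "0 0 0 0 0 0 0.5" --pt "0 0 0 0 0 0 0.5" --pt "0 0 0 0 0 0 0.5" --pt "0 0 0.03 0 0 0 0.5" --pt "0 0 0.04 0 0 0 0.5" --pt "0 0 0.04 0 0 0 0.5" --pt "0 0 0.01 0 0 0 0.5" --pt "0 0 0 0 0 0 0.5" --pt "0 0 0 0 0 0 0.5"

```text
t: 5.5
eef_pos: [0.5268, 0.1991, 0.1994]
tool_rot: [-0.0, 0.169, 0.986, -0.0]
contact_force: [-0.4, 0.7, -0.7]
gripper_width: 0.5
grasp_force: 0.0
```

```bash
python3 - <<'E'
from h import *
c=snap('wrist','wrist2');o=bot.get_obs();print(o['t'],o['eef_pos'],o['tool_rot'],o['contact_force'],c['eye'])
i=cv2.imread('pics/wrist2.png')[80:290,230:510]
cv2.imwrite('pics/w2c.png',cv2.resize(i,None,fx=2.85,fy=2.85,interpolation=cv2.INTER_CUBIC))
E
```

```text
5.55 [0.52647923 0.19885032 0.19883728] [-9.21128878e-04  1.68862080e-01  9.85639041e-01 -6.55576544e-04] [-0.37989325 -0.46789097 -0.29311497] [0.44929649 0.22712322 0.32054408]
```

View pics/w2c.png

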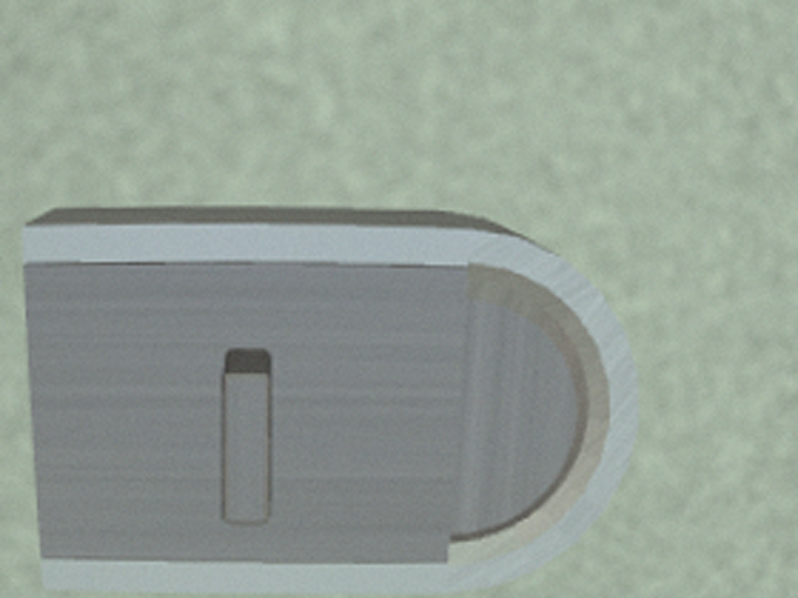

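The crop shows the cover flush with the case's -y end, so it is home. The rib top is at crop (246,448), the corners at (23,226) and (43,588), and the round apex near (638,400).

```bash
cat > fit.py <<'E'
from h import *
from scipy.optimize import least_squares
np.set_printoptions(precision=4,suppress=True)
q=lambda x,y:(230+x/2.85,80+y/2.85)
W=lambda x,y,z=.045:px2w('wrist2',q(x,y),z)[:2]
pts=[(W(23,226),(-.053,-.085)),(W(43,588),(.053,-.085)),(W(246,448.5,.073),(0,-.025)),((W(24,264)+W(42,558))/2,(0,-.085))]
circ=[(W(638,400),.0525),(W(608,395),.044)]
side=[(W(220,225),-.053),(W(400,228),-.053)]
def loc(p,w): c,s=np.cos(p[2]),np.sin(p[2]); d=w-p[:2]; return np.array([c*d[0]+s*d[1],-s*d[0]+c*d[1]])
def res(p):
    r=[loc(p,w)-np.array(m) for w,m in pts]
    r+=[[np.hypot(*(loc(p,w)-[0,.033]))-R_] for w,R_ in circ]+[[loc(p,w)[0]-x] for w,x in side]
    return np.concatenate(r)
s=least_squares(res,[.535,.22,-.34])
print(s.x,res(s.x)*1000)
p=s.x;c,sn=np.cos(p[2]),np.sin(p[2]);M=np.array([[c,-sn],[sn,c]])
print('rib',p[:2]+M@[0,-.025]);C=p[:2]+M@[0,.033];print('C',C)
for a in (165,140,115,90,65,40,15):
    r=np.radians(a);print(a,C+M@[.039*np.cos(r),.039*np.sin(r)])
E
python3 fit.py
```

```text
[ 0.5378  0.2183 -0.3496] [ 0.1741  0.0832 -0.1505 -0.0028 -0.9089 -0.0768  0.2512  0.2027  0.1354
 -0.3466  0.2964  0.2904]
rib [0.5292 0.1948]
C [0.5491 0.2493]
165 [0.5171 0.2717]
140 [0.5296 0.2831]
115 [0.5457 0.2882]
90 [0.5624 0.2859]
65 [0.5767 0.2769]
40 [0.5857 0.2626]
15 [0.5879 0.2459]
```

Emit:
jog_arm --pt "-0.0044 -0.0474 0.008 0 0 0.08 0.5" --pt "-0.0044 -0.0474 0.008 0 0 0.08 0.5" --pt "-0.0044 -0.0474 0.008 0 0 0.08 0.5" --pt "-0.0044 -0.0474 0.008 0 0 0.08 0.5" --pt "-0.0044 -0.0474 0.008 0 0 0.08 0.5" --pt "-0.0044 -0.0474 0.008 0 0 0.08 0.5" --pt "-0.0044 -0.0474 0.008 0 0 0.08 0.5" --pt "-0.0044 -0.0474 0.008 0 0 0.08 0.5" --pt "0 0 0 0 0 0 0.5" --pt "0 0 0 0 0 0 0.5"

```text
t: 6.55
eef_pos: [0.4913, -0.1813, 0.263]
tool_rot: [-0.001, -0.148, 0.989, 0.0]
contact_force: [-0.0, 1.3, 0.1]
gripper_width: 0.498
grasp_force: 0.0
```

```bash
python3 - <<'E'
from h import *
c=snap('wrist','wrist3');o=bot.get_obs();print(o['t'],o['eef_pos'],o['tool_rot'],c['eye'],w2px('wrist3',(.4915,-.18,.125)))
i=cv2.imread('pics/wrist3.png')[70:370,150:550]
cv2.imwrite('pics/w3c.png',cv2.resize(i,None,fx=2,fy=2,interpolation=cv2.INTER_CUBIC))
E
```

```text
6.6 [ 0.49165853 -0.17968784  0.26286003] [-1.19934312e-03 -1.49138026e-01  9.88815520e-01  5.27219411e-04] [ 0.41282755 -0.20490309  0.38420417] [322.53503058 229.32846862]
```

View pics/w3c.png

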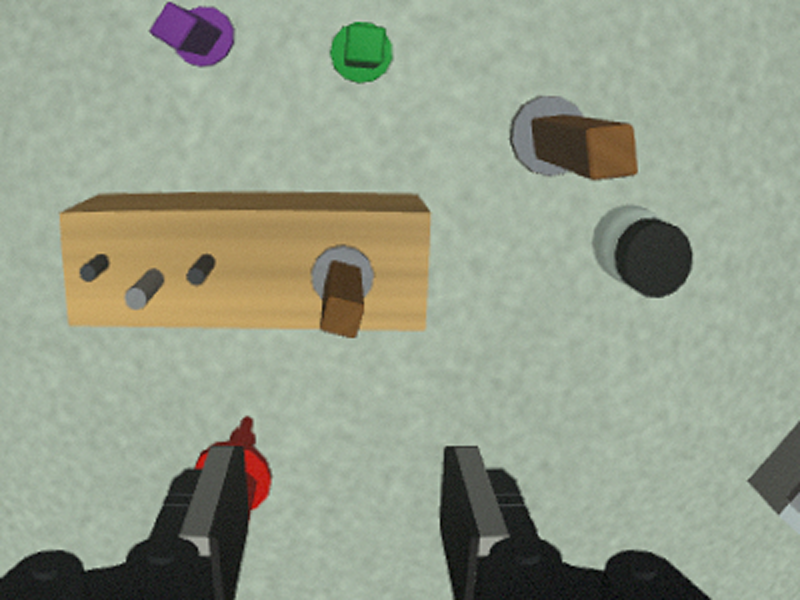

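```bash
python3 - <<'E'
from h import *
np.set_printoptions(precision=4,suppress=True)
W=lambda x,y,z:px2w('wrist3',(150+x/2,70+y/2),z)[:2]
a,b,c,d=W(62,212,.06),W(430,212,.06),W(427,329,.06),W(70,325,.06)
print(a,b,c,d)
ct=(a+b+c+d)/4;v=(b+c-a-d);yaw=-np.arctan2(v[0],v[1]);print('ctr',ct,'yaw',yaw,np.linalg.norm(v)/2,np.linalg.norm(c-b))
print('hole',ct+.045*np.array([-np.sin(yaw),np.cos(yaw)]))
print('collar top',W(343,276,.065),'handle',W(342,318,.125))
for p,q in [((320,331),(357,337)),((325,300),(364,306)),((325,300),(320,331)),((364,306),(357,337))]:
    e=W(*q,.125)-W(*p,.125);print(np.linalg.norm(e),e,-np.arctan2(e[0],e[1]),np.arctan2(e[1],e[0]))
E
```

```text
[ 0.4997 -0.3139] [ 0.4529 -0.1524] [ 0.5049 -0.1361] [ 0.5526 -0.2993]
ctr [ 0.5025 -0.2254] yaw 0.2832588332135612 0.16911353779231503 0.05455472486830164
hole [ 0.49   -0.1822]
collar top [ 0.491  -0.1809] handle [ 0.4916 -0.1811]
0.013830946584199425 [-0.0017  0.0137] 0.12674331930014157 1.6975396460950383
0.014363685478334342 [-0.002   0.0142] 0.1374585509080095 1.708254877702906
0.012033929203328823 [0.0119 0.0016] -1.4352381135498418 0.1355582132450549
0.012194806259553548 [0.0121 0.0011] -1.4789797177448873 0.09181660905000918
```

Emit:
jog_arm --pt "0 -0.0012 -0.04 0 0 -0.09 0.5" --pt "0 0 -0.04 0 0 -0.085 0.5" --pt "0 0 -0.04 0 0 0 0.5" --pt "0 0 -0.025 0 0 0 0.5" --pt "0 0 -0.018 0 0 0 0.5" --pt "0 0 0 0 0 0 0.3" --pt "0 0 0 0 0 0 0" --pt "0 0 0 0 0 0 0" --pt "0 0 0 0 0 0 0" --pt "0 0 0 0 0 0 0" --newtons 60

```text
t: 7.6
eef_pos: [0.4926, -0.1814, 0.102]
tool_rot: [0.001, -0.063, 0.998, -0.0]
contact_force: [-0.0, 0.3, -1.8]
gripper_width: 0.152
grasp_force: 59.4
```

Emit:
jog_arm --pt "0 0 0.015 0 0 0 0" --pt "0 0 0.025 0 0 0 0" --pt "0 0 0.025 0 0 0 0" --pt "0 0 0.025 0 0 0 0" --pt "0 0 0.01 0 0 0 0" --pt "0.0021 0.0378 0 0 0 0 0" --pt "0.0021 0.0378 0 0 0 0 0" --pt "0.0021 0.0378 0 0 0 0 0" --pt "0.0021 0.0378 0 0 0 0 0" --pt "0.0021 0.0378 0 0 0 0 0"

```text
t: 8.6
eef_pos: [0.5022, 0.009, 0.201]
tool_rot: [-0.0, -0.062, 0.998, 0.0]
contact_force: [1.2, 0.6, -1.1]
gripper_width: 0.156
grasp_force: 59.6
```

Emit:
jog_arm --pt "0.0021 0.0378 0 0 0 0 0" --pt "0.0021 0.0378 0 0 0 0 0" --pt "0.0021 0.0378 0 0 0 0 0" --pt "0.0021 0.0378 0 0 0 0 0" --pt "0.0021 0.0378 0 0 0 0 0" --pt "0.0021 0.0378 0 0 0 0 0" --pt "0.0021 0.0378 0 0 0 0 0" --pt "0 0 -0.02 0 0 0 0" --pt "0 0 -0.01 0 0 0 0" --pt "0 0 0 0 0 0 0"

```text
t: 9.6
eef_pos: [0.5161, 0.2703, 0.1692]
tool_rot: [-0.002, -0.062, 0.998, -0.001]
contact_force: [-0.4, -0.4, -1.2]
gripper_width: 0.156
grasp_force: 59.8
```

```bash
python3 - <<'E'
from h import *
c=snap('wrist','wrist4');s=snap('side','side4');o=bot.get_obs();p=o['eef_pos'];print(o['t'],p,o['tool_rot'],o['contact_force'])
t=p-[0,0,.087];co=p-[0,0,.042]
print(w2px('wrist4',t),w2px('wrist4',co),w2px('side4',t),w2px('side4',co))
i=cv2.imread('pics/wrist4.png')[170:320,220:420]
u,v=w2px('side4',t).astype(int);j=cv2.imread('pics/side4.png')[v-70:v+30,u-67:u+66];print(u-67,v-70)
cv2.imwrite('pics/w4c.png',np.hstack([cv2.resize(i,(400,300)),cv2.resize(j,(399,300),interpolation=cv2.INTER_CUBIC)]))
E
```

```text
9.7 [0.51749977 0.27056355 0.17119574] [-3.18692024e-04 -6.15285950e-02  9.98105167e-01 -4.54435502e-04] [-0.20859257 -1.09640804 -0.14973097]
[321.3813974  257.89277904] [321.05300809 292.38748264] [266.85068948 186.23188085] [265.8467922  171.79087169]
199 116
```

View pics/w4c.png

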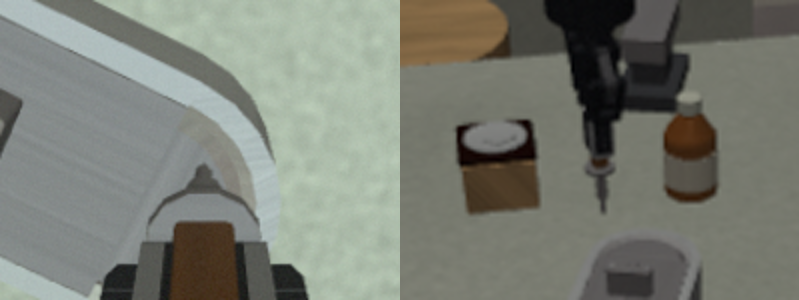

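```bash
cat >> fit.py <<'E'
E
python3 - <<'E'
from h import *
np.set_printoptions(precision=4,suppress=True)
from scipy.optimize import least_squares
p=np.array([.5175,.2706,.1712])
for z in (.084,):
  w=px2w('wrist4',(323,252.5),z);print('tip by wrist at z',z,w-p)
f=lambda o:np.concatenate([w2px('wrist4',p+o)-[323,252.5],w2px('side4',p+o)-[266.7,187]])
print(least_squares(f,[0,0,-.087]).x)
C=np.array([.5491,.2493]);c,s=np.cos(-.3496),np.sin(-.3496);M=np.array([[c,-s],[s,c]])
for x,y,r in [(-39,0,0),(-44,0,0),(-34,0,0)]: 
    q=w2px('wrist4',[*(C+M@[x/1e3,y/1e3]),.045]);print((x,y),(q-[220,170])*2)
for a in (165,140):
    r=np.radians(a);q=w2px('wrist4',[*(C+M@[.039*np.cos(r),.039*np.sin(r)]),.041]);print(a,(q-[220,170])*2)
for a in (165,140,115):
    r=np.radians(a);q=w2px('wrist4',[*(C+M@[.044*np.cos(r),.044*np.sin(r)]),.045]);print('out',a,(q-[220,170])*2)
E
```

```text
tip by wrist at z 0.084 [-0.0035  0.0005 -0.0872]
[-0.0021  0.0007 -0.0906]
(-39, 0) [182.3265 117.3687]
(-44, 0) [188.8359 105.0596]
(-34, 0) [175.8928 129.547 ]
165 [206.4637 129.6012]
140 [233.5221 165.9045]
out 165 [216.1555 123.118 ]
out 140 [246.9814 164.873 ]
out 115 [255.2526 212.8412]
```

Emit:
jog_arm --pt "0.002 0.0005 -0.015 0 0 0 0" --pt "0 0 -0.015 0 0 0 0" --pt "0 0 -0.007 0 0 0 0" --pt "0 0 0 0 0 0 0" --pt "0 0 0 0 0 0 0"

```text
t: 10.2
eef_pos: [0.5193, 0.2724, 0.1341]
tool_rot: [-0.0, -0.062, 0.998, -0.0]
contact_force: [-0.6, 0.1, -0.1]
gripper_width: 0.155
grasp_force: 59.8
```

Emit:
jog_arm --pt "0 0 -0.002 0 0 0 0" --pt "0 0 -0.002 0 0 0 0" --pt "0 0 -0.002 0 0 0 0" --pt "0 0 0 0 0 0 0" --pt "0 0 0 0 0 0 0"

```text
t: 10.7
eef_pos: [0.5194, 0.2726, 0.1284]
tool_rot: [0.0, -0.063, 0.998, 0.0]
contact_force: [-0.5, -0.2, -1.0]
gripper_width: 0.154
grasp_force: 59.8
```

```bash
python3 - <<'E'
from h import *
o=bot.get_obs();print(o['t'],o['eef_pos'],o['contact_force'],o['torque'],o['tool_rot'])
E
```

```text
10.7 [0.51937351 0.27261276 0.12835682] [-0.54118065 -0.18549291 -1.0021126 ] [-0.03339666 -0.02508587 -0.02746365] [ 4.16243808e-05 -6.25692706e-02  9.98040622e-01  4.06545167e-05]
```

Emit:
jog_arm --pt "0 -0.0012 -0.001 0 0 0 0" --pt "0 0 -0.001 0 0 0 0" --pt "0 0 -0.001 0 0 0 0" --pt "0 0 0 0 0 0 0" --pt "0 0 0 0 0 0 0"

```text
t: 11.2
eef_pos: [0.5193, 0.2716, 0.1254]
tool_rot: [0.0, -0.063, 0.998, 0.0]
contact_force: [-0.6, 0.6, 0.0]
gripper_width: 0.157
grasp_force: 59.8
```

Emit:
jog_arm --pt "0 0 -0.001 0 0 0 0" --pt "0 0 -0.0005 0 0 0 0" --pt "0 0 0 0 0 0 0" --pt "0 0 0 0 0 0 0"

```text
t: 11.6
eef_pos: [0.5194, 0.2715, 0.1239]
tool_rot: [0.0, -0.063, 0.998, 0.0]
contact_force: [-0.8, 1.7, 1.5]
gripper_width: 0.152
grasp_force: 59.8
```

```bash
python3 - <<'E'
from h import *
c=snap('wrist','wrist5');a=[]
o=bot.get_obs();print(o['t'],o['eef_pos'],o['contact_force'],o['torque'])
i=cv2.imread('pics/wrist5.png')[170:320,220:420]
cv2.imwrite('pics/w5c.png',cv2.resize(i,(800,600),interpolation=cv2.INTER_CUBIC))
p=o['eef_pos']
for z in (-.083,-.087): print((w2px('wrist5',p+[-.0025,.0006,z])-[220,170])*4)
E
```

```text
11.65 [0.51935603 0.27150131 0.12384945] [-1.53530595  0.97698019  1.37464046] [ 0.46768375  0.26722664 -0.02765437]
[409.24666041 330.25542845]
[409.20347295 320.53171995]
```

View pics/w5c.png

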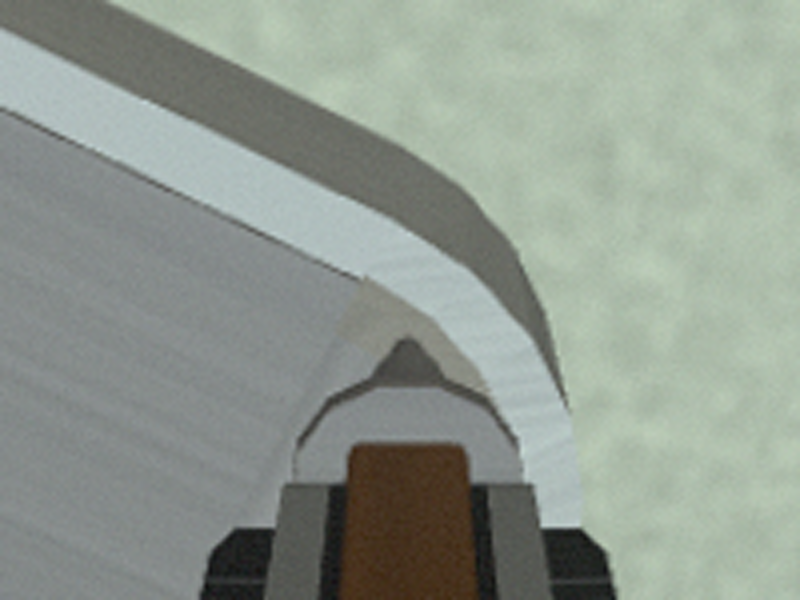

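```bash
python3 - <<'E'
import numpy as np
y=-.3496;a=np.radians(165-3*np.arange(51))+y
P=np.round(39*np.c_[np.cos(a),np.sin(a)],1);D=np.diff(P,axis=0)
T=P/1e3+[.5491+.0025,.2493-.0006]
for k in range(5): print([[float(round(v/1e3,4)) for v in d] for d in D[10*k:10*k+10]],T[10*k+10])
E
```

```text
[[0.0012, 0.0016], [0.0013, 0.0016], [0.0014, 0.0015], [0.0014, 0.0014], [0.0015, 0.0014], [0.0016, 0.0013], [0.0017, 0.0011], [0.0017, 0.0011], [0.0018, 0.001], [0.0018, 0.001]] [0.5351 0.2841]
[[0.0019, 0.0008], [0.0019, 0.0007], [0.002, 0.0006], [0.0019, 0.0005], [0.002, 0.0004], [0.0021, 0.0003], [0.002, 0.0002], [0.002, 0.0001], [0.0021, 0.0], [0.002, -0.0002]] [0.555  0.2875]
[[0.002, -0.0002], [0.0021, -0.0003], [0.002, -0.0005], [0.0019, -0.0005], [0.002, -0.0007], [0.0019, -0.0007], [0.0018, -0.0009], [0.0018, -0.0009], [0.0018, -0.001], [0.0017, -0.0012]] [0.574  0.2806]
[[0.0016, -0.0012], [0.0016, -0.0013], [0.0015, -0.0014], [0.0014, -0.0014], [0.0014, -0.0015], [0.0013, -0.0016], [0.0011, -0.0017], [0.0011, -0.0017], [0.001, -0.0018], [0.001, -0.0018]] [0.587  0.2652]
[[0.0008, -0.0019], [0.0007, -0.0019], [0.0006, -0.002], [0.0005, -0.0019], [0.0004, -0.002], [0.0003, -0.0021], [0.0002, -0.002], [0.0001, -0.002], [0.0, -0.0021], [-0.0002, -0.002]] [0.5904 0.2453]
```

Emit:
jog_arm --pt "0.0012 0.0016 0 0 0 0 0" --pt "0.0013 0.0016 0 0 0 0 0" --pt "0.0014 0.0015 0 0 0 0 0" --pt "0.0014 0.0014 0 0 0 0 0" --pt "0.0015 0.0014 0 0 0 0 0" --pt "0.0016 0.0013 0 0 0 0 0" --pt "0.0017 0.0011 0 0 0 0 0" --pt "0.0017 0.0011 0 0 0 0 0" --pt "0.0018 0.001 0 0 0 0 0" --pt "0.0018 0.001 0 0 0 0 0"

```text
t: 12.65
eef_pos: [0.5349, 0.2845, 0.1238]
tool_rot: [-0.0, -0.062, 0.998, 0.0]
contact_force: [-3.7, 0.3, 1.1]
gripper_width: 0.157
grasp_force: 59.9
```

Emit:
jog_arm --pt "0.0019 0.0007 0 0 0 0 0" --pt "0.0019 0.0006 0 0 0 0 0" --pt "0.002 0.0005 0 0 0 0 0" --pt "0.0019 0.0004 0 0 0 0 0" --pt "0.002 0.0004 0 0 0 0 0" --pt "0.0021 0.0003 0 0 0 0 0" --pt "0.002 0.0002 0 0 0 0 0" --pt "0.002 0.0001 0 0 0 0 0" --pt "0.0021 0 0 0 0 0 0" --pt "0.002 -0.0002 0 0 0 0 0"

```text
t: 13.65
eef_pos: [0.5546, 0.2872, 0.1237]
tool_rot: [-0.0, -0.062, 0.998, -0.0]
contact_force: [-1.6, 0.7, 1.0]
gripper_width: 0.152
grasp_force: 59.9
```

```bash
python3 - <<'E'
from h import *
o=bot.get_obs();print(o['t'],o['eef_pos'],o['contact_force'],o['torque'])
E
```

```text
13.65 [0.55462316 0.28722541 0.12371998] [-1.57613297  0.7237985   0.99407683] [ 0.11288942  0.57645157 -0.05187238]
```

Emit:
jog_arm --pt "0.002 -0.0002 0 0 0 0 0" --pt "0.0021 -0.0003 0 0 0 0 0" --pt "0.002 -0.0005 0 0 0 0 0" --pt "0.0019 -0.0005 0 0 0 0 0" --pt "0.002 -0.0007 0 0 0 0 0" --pt "0.0019 -0.0007 0 0 0 0 0" --pt "0.0018 -0.0008 0 0 0 0 0" --pt "0.0018 -0.0009 0 0 0 0 0" --pt "0.0018 -0.001 0 0 0 0 0" --pt "0.0017 -0.0011 0 0 0 0 0"

```text
t: 14.65
eef_pos: [0.5732, 0.2805, 0.1236]
tool_rot: [-0.001, -0.063, 0.998, -0.0]
contact_force: [-3.2, -0.9, 1.4]
gripper_width: 0.155
grasp_force: 59.9
```

```bash
python3 - <<'E'
from h import *
o=bot.get_obs();print(o['t'],o['eef_pos'],o['contact_force'],o['torque'])
E
```

```text
14.65 [0.57324376 0.28053163 0.12358162] [-3.24390689 -0.93276707  1.36723034] [-0.36704336  1.0470972   0.02165653]
```

Emit:
jog_arm --pt "0.0014 -0.0012 0 0 0 0 0" --pt "0.0013 -0.0013 0 0 0 0 0" --pt "0.0013 -0.0014 0 0 0 0 0" --pt "0.0012 -0.0014 0 0 0 0 0" --pt "0.0012 -0.0015 0 0 0 0 0" --pt "0.0012 -0.0016 0 0 0 0 0" --pt "0.001 -0.0017 0 0 0 0 0" --pt "0.0011 -0.0017 0 0 0 0 0" --pt "0.001 -0.0018 0 0 0 0 0" --pt "0.001 -0.0018 0 0 0 0 0"

```text
t: 15.65
eef_pos: [0.5854, 0.2654, 0.1239]
tool_rot: [0.0, -0.063, 0.998, 0.0]
contact_force: [-3.4, 1.6, 1.1]
gripper_width: 0.152
grasp_force: 59.9
```

```bash
python3 - <<'E'
from h import *
o=bot.get_obs();print(o['t'],o['eef_pos'],o['contact_force'],o['torque'])
E
```

```text
15.65 [0.58544886 0.265416   0.1239156 ] [-3.43839258  1.61837771  1.08616629] [ 0.3577895   1.15284808 -0.01466909]
```

Emit:
jog_arm --pt "0.0006 -0.0019 0 0 0 0 0" --pt "0.0005 -0.0019 0 0 0 0 0" --pt "0.0004 -0.002 0 0 0 0 0" --pt "0.0003 -0.0019 0 0 0 0 0" --pt "0.0003 -0.002 0 0 0 0 0" --pt "0.0003 -0.0021 0 0 0 0 0" --pt "0.0002 -0.002 0 0 0 0 0" --pt "0.0001 -0.002 0 0 0 0 0" --pt "0 -0.0021 0 0 0 0 0" --pt "-0.0002 -0.002 0 0 0 0 0"

```text
t: 16.65
eef_pos: [0.588, 0.2452, 0.1239]
tool_rot: [0.0, -0.062, 0.998, 0.0]
contact_force: [-1.8, 2.4, 0.3]
gripper_width: 0.157
grasp_force: 59.9
```

Emit:
jog_arm --pt "-0.0002 -0.001 0 0 0 0 0" --pt "0 0 0 0 0 0 0" --pt "0 0 0 0 0 0 0"

```text
t: 16.95
eef_pos: [0.5877, 0.2439, 0.1238]
tool_rot: [-0.0, -0.062, 0.998, -0.0]
contact_force: [-1.9, -0.5, 1.3]
gripper_width: 0.156
grasp_force: 59.9
```

```bash
python3 - <<'E'
from h import *
c=snap('wrist','wrist6');o=bot.get_obs();p=o['eef_pos'];print(o['t'],p,o['contact_force'],o['torque'])
i=cv2.imread('pics/wrist6.png')[170:320,220:420]
cv2.imwrite('pics/w6c.png',cv2.resize(i,(800,600),interpolation=cv2.INTER_CUBIC))
print((w2px('wrist6',p+[-.0025,.0006,-.083])-[220,170])*4,(w2px('wrist6',[.5879,.2459,.041])-[220,170])*4)
E
```

```text
17.0 [0.58771771 0.24396945 0.12376785] [-0.88920265  0.27247072  1.31063919] [ 0.0432304   0.3387136  -0.03164154]
[409.96687688 330.4619363 ] [416.61529301 348.82733309]
```

View pics/w6c.png

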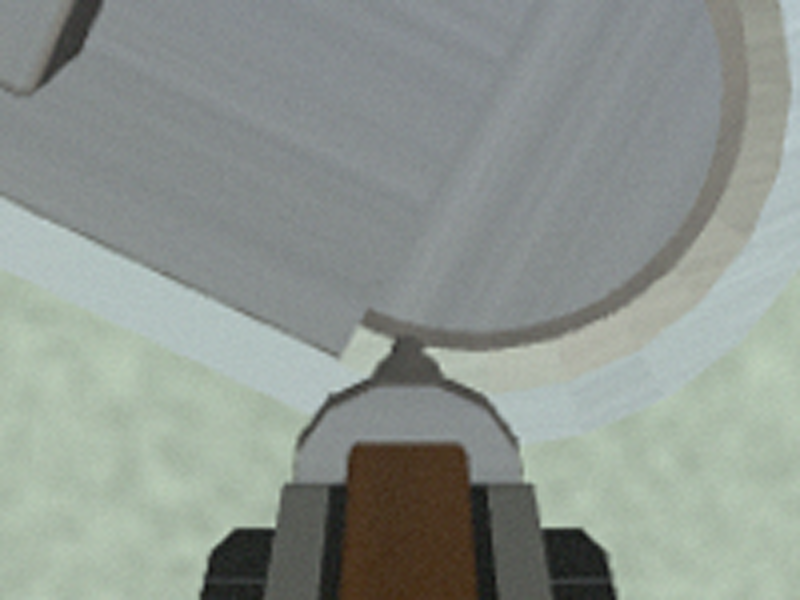

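Emit:
jog_arm --pt "0 0 0.01 0 0 0 0" --pt "0 0 0.02 0 0 0 0" --pt "0 0 0.025 0 0 0 0" --pt "0 0 0.025 0 0 0 0" --pt "-0.0079 -0.0354 0 0 0 0 0" --pt "-0.0079 -0.0354 0 0 0 0 0" --pt "-0.0079 -0.0354 0 0 0 0 0" --pt "-0.0079 -0.0354 0 0 0 0 0" --pt "-0.0079 -0.0354 0 0 0 0 0" --pt "-0.0079 -0.0354 0 0 0 0 0"

```text
t: 18.0
eef_pos: [0.54, 0.0302, 0.2045]
tool_rot: [0.001, -0.062, 0.998, -0.0]
contact_force: [0.2, -0.0, -1.2]
gripper_width: 0.158
grasp_force: 59.7
```

Emit:
jog_arm --pt "-0.0079 -0.0354 0 0 0 0 0" --pt "-0.0079 -0.0354 0 0 0 0 0" --pt "-0.0079 -0.0354 0 0 0 0 0" --pt "-0.0079 -0.0354 0 0 0 0 0" --pt "-0.0079 -0.0354 0 0 0 0 0" --pt "-0.0079 -0.0354 0 0 0 0 0" --pt "0 0 -0.025 0 0 0 0" --pt "0 0 0 0 0 0 0" --pt "0 0 0 0 0 0 0" --pt "0 0 0 0 0 0 0"

```text
t: 19.0
eef_pos: [0.4937, -0.1796, 0.1797]
tool_rot: [0.001, -0.063, 0.998, 0.0]
contact_force: [-0.0, 0.2, -1.2]
gripper_width: 0.154
grasp_force: 59.6
```

```bash
python3 - <<'E'
from h import *
c=snap('wrist','wrist7');o=bot.get_obs();p=o['eef_pos'];print(o['t'],p,o['contact_force'],o['tool_rot'])
i=cv2.imread('pics/wrist7.png')[120:345,170:470]
cv2.imwrite('pics/w7c.png',cv2.resize(i,(800,600),interpolation=cv2.INTER_CUBIC))
print((w2px('wrist7',p+[-.0025,.0006,-.087])-[170,120])*8/3,(w2px('wrist7',[.49,-.182,.06])-[170,120])*8/3)
E
```

```text
19.05 [ 0.4937073  -0.17966929  0.17971476] [ 0.73423725 -0.95278901 -1.04812279] [ 6.80720343e-04 -6.34201357e-02  9.97986684e-01 -2.95743044e-05]
[406.34549746 346.85738526] [395.37537691 295.09825237]
```

View pics/w7c.png

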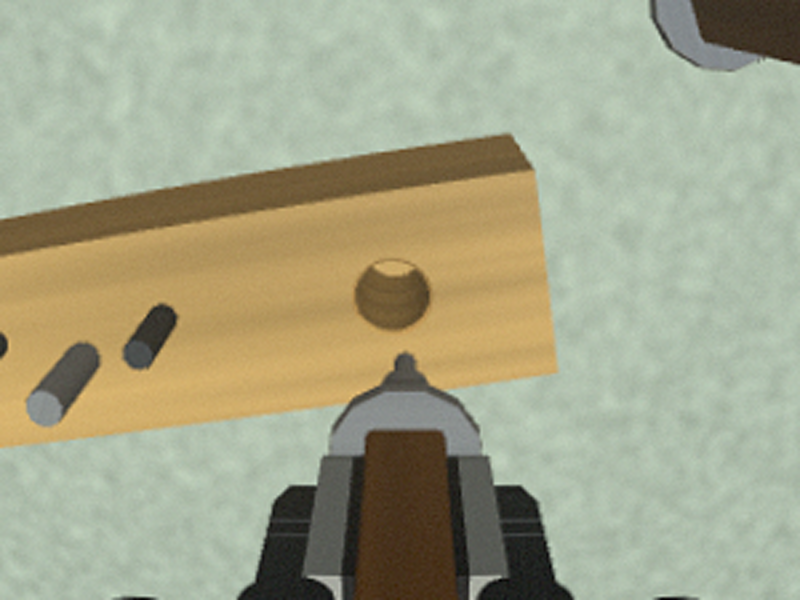

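Emit:
jog_arm --pt "-0.0017 -0.0023 0 0 0 0 0" --pt "0 0 -0.02 0 0 0 0" --pt "0 0 -0.01 0 0 0 0" --pt "0 0 -0.01 0 0 0 0" --pt "0 0 -0.01 0 0 0 0" --pt "0 0 -0.01 0 0 0 0" --pt "0 0 0 0 0 0 0" --pt "0 0 0 0 0 0 0"

```text
t: 19.85
eef_pos: [0.4911, -0.1828, 0.1187]
tool_rot: [-0.0, -0.063, 0.998, 0.0]
contact_force: [0.8, -0.3, -1.6]
gripper_width: 0.157
grasp_force: 59.6
```

Emit:
jog_arm --pt "0 0 -0.008 0 0 0 0" --pt "0 0 -0.005 0 0 0 0" --pt "0 0 -0.003 0 0 0 0" --pt "0 0 0 0 0 0 0" --pt "0 0 0 0 0 0 0"

```text
t: 20.35
eef_pos: [0.4912, -0.1827, 0.1028]
tool_rot: [-0.0, -0.063, 0.998, 0.0]
contact_force: [-0.6, 0.2, -0.2]
gripper_width: 0.155
grasp_force: 59.6
```

Emit:
jog_arm --pt "0 0 -0.001 0 0 0 0" --pt "0 0 -0.0003 0 0 0 0" --pt "0 0 0 0 0 0 0.2" --pt "0 0 0 0 0 0 0.3" --pt "0 0 0 0 0 0 0.5" --pt "0 0 0 0 0 0 0.5" --pt "0 0 0.02 0 0 0 0.5" --pt "0 0 0.04 0 0 0 0.5" --pt "0 0 0.04 0 0 0 0.5" --pt "0 0 0.04 0 0 0 0.5"

```text
t: 21.35
eef_pos: [0.4908, -0.1828, 0.243]
tool_rot: [-0.0, -0.062, 0.998, -0.0]
contact_force: [0.8, 0.3, -0.1]
gripper_width: 0.5
grasp_force: 0.0
```

Emit:
jog_arm --pt "0 0 0.03 0 0 0 0.5" --pt "0 0 0 0 0 0 0.5" --pt "0 0 0 0 0 0 0.5"

```text
t: 21.65
eef_pos: [0.4913, -0.1827, 0.2719]
tool_rot: [0.001, -0.063, 0.998, 0.0]
contact_force: [-0.3, 0.1, 0.3]
gripper_width: 0.499
grasp_force: 0.0
```

```bash
python3 - <<'E'
from h import *
snap('wrist','wrist8');snap('side','side8');o=bot.get_obs();print(o['t'],o['eef_pos'],o['contact_force'],o['gripper_width'])
a=cv2.resize(cv2.imread('pics/wrist8.png')[70:370,150:550],(400,300));b=cv2.resize(cv2.imread('pics/side8.png')[180:380,150:416],(400,300),interpolation=cv2.INTER_CUBIC)
cv2.imwrite('pics/f.png',np.hstack([a,b]))
print((w2px('wrist8',[.49,-.182,.065])-[150,70]),(w2px('wrist8',[.49,-.182,.125])-[150,70]))
E
```

```text
21.75 [ 0.49036204 -0.18241235  0.27028506] [-0.33762804 -0.76078406 -0.36303163] 0.4984849007783421
[172.08041758 133.77273814] [172.1463174 152.9535256]
```

View pics/f.png

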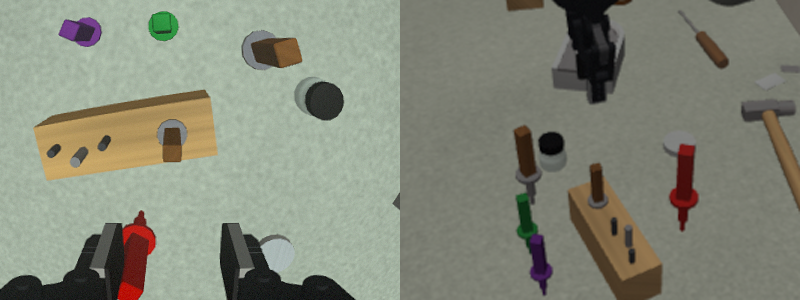

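The burnisher stands upright in its hole: the collar is at (172,133) and the handle top at (172,152), both where they should be. Nothing else has shifted.

```bash
python3 -c "
from station import bot
print(bot.hand_in())"
```

```text
the job is handed in; nothing more can be done
None
```

The job is handed in, with no verdict returned: I slid the cover home, followed the seam in one light pass at about 2 cm/s, and put the burnisher back upright in its hole. The spring travel was never read directly, only inferred from arm height and force at roughly 4 mm.

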